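# Dole out the blue glass nugget from the pocket-wheel dispenser

## Task

The blue glass nugget is wanted for the carved tile. With the gate still shut, turn the white pocket wheel of the dispenser by its pegs until the pocket holding the blue nugget is squarely over the drop hole, in line with the red gate grip, and let the wheel come to rest; then pull the red gate grip out so that the nugget falls into the white bowl under the spout, and push the gate fully home again. Keep the amber and green nuggets in the wheel and the bowl under the spout, and do not disturb the clay tile, the beaker or the loop tool.

Things in the scene. Friction and masses are not known exactly. Their poses are not given: they have to be found in the camera images.
- dispenser: Bench dispenser, fixed to the table: a green square deck 208 x 208 mm, 12 mm thick, top 92 mm above the table, on four round legs. Origin on the table under the middle of the deck, which is also the wheel's axis; z up. The drop hole and the gate lie towards its -y side.
- drop_hole (a point): Centre of the drop hole, level with the deck top (92 mm up), 68 mm from the wheel's axis towards the dispenser's -y. The hole is 40 mm wide along the wheel's turning direction and 44 mm radially; a steel spout under it ends 58 mm above the table. While the gate is shut its top closes the hole flush with the deck, so nuggets can be turned across it.
- wheel_axis (a point): Centre of the white pocket wheel on its top face (108 mm above the table); z up along its axis, turns with the wheel. Wheel: diameter 196 mm, 15 mm thick, 1 mm above the deck, with six open-bottomed round pockets of 33 mm diameter, centres 68 mm from the axis, 60 degrees apart, one on this point's -y. Brass hub: 31 mm diameter, 16 mm higher than the wheel.
- wheel_peg (a point): One of the wheel's six black upright pegs to push, half-way up it (124 mm above the table). Each peg is 13 mm in diameter, its top 141 mm above the table, its centre 84 mm from the axis; they stand 60 degrees apart, half-way between neighbouring pockets. This one is on the +x axis of the wheel_axis point, the others at 60, 120, ... degrees from it.
- wheel (a joint): Angle in rad by which the pocket wheel has been turned since the start (0 at the start), positive counter-clockwise seen from above, no end stops. It turns stiffly (0.10 N m of friction) and stays where it is left. Where its pockets stand is told by wheel_axis, wheel_peg and the nuggets.
- gate (a joint): Opening of the slide gate in m: 0 = shut (fully home), 0.050 = fully open (end stops at both). It slides along the dispenser's -y as it opens; about 2 N of friction, stays where it is left. The hole is uncovered from the wheel's middle outwards: fully uncovered from 0.045.
- gate_grip (a point): Centre of the red upright gate grip: a block 20 mm (dispenser x) by 14 mm (dispenser y) by 36 mm tall, this point half-way up, 110 mm above the table; shut, it stands 141 mm from the wheel's axis on the dispenser's -y side, 30 mm clear of the deck's edge. It stands on a steel strip 14 mm wide whose top is level with the deck. x, y, z axes as the dispenser's.
- blue_nugget (a point): Centre of the blue glass nugget: a flat-bottomed domed disc 28 mm in diameter, 11 mm thick, lying loose on the deck in one of the wheel's pockets (centre 97.5 mm above the table there).
- amber_nugget (a point): Centre of the amber glass nugget, same shape, in another pocket.
- green_nugget (a point): Centre of the green glass nugget, same shape, in another pocket.
- bowl: Loose white bowl under the spout, 124 mm across, 42 mm high; origin at the centre of its underside.
- tile: Bystander: carved grey clay tile 115 x 150 x 18 mm on a black banding wheel (diameter 220 mm) whose wooden top is 80 mm above the table; origin at the centre of the tile's underside.
- beaker: Bystander: cream beaker, 72 mm across, 88 mm high; origin at the centre of its underside.
- loop_tool: Bystander: clay loop tool with a wooden handle, about 170 mm long, 12 mm thick, lying on the table; origin near its middle, on the table; handle to its -x.

How it is judged:
By the outcome, as a careful person would: the job done as asked, in the order asked, and still so for the second after the job is handed in, with the robot touching nothing.
It also fails if it takes over 58 s, if anything falls off the work surface, if the arm or the gripper's body presses on something with over 40 N, if the wrist force passes 120 N, or if a joint passes its speed limit or range.

## Robot

A 7-joint arm with a two-finger parallel gripper is mounted at the origin on the work surface. World frame = base frame: x ahead of the robot, y to its left, z up, the work surface at z = 0. Lengths are in m, angles in degrees, forces in N, time in s.
With the tool pointing down it reaches from about 0.425 to 1.025 m from the base axis. Payload 9.4 kg.
Tool frame: the origin (TCP) lies at the very end of the fingers, on their centre line; the grasp point (between the pads) lies 19 mm behind it (robot.tcp_to_grasp is the distance from the TCP to the grasp point, in m); z points along the fingers, y is the line along which they close (so a half turn about z gives the same grasp; the last joint's range is limited). The gripper opens to 85 mm and grips with 20 to 120 N. Pads are 22 mm wide; open, the fingers measure 114 mm over their backs; the gripper's body (76 mm by 85 mm) begins 54 mm behind the grasp point. The pads swing forward as they close: fully open they stand 13 mm farther back than shut.
Start: joints at [68.829, 34.337, -0.143, 91.639, 0.103, 54.024, -4.572], TCP at [0.209, -0.694, 0.231] pointing down, gripper open.
Joint ranges: [-147.43, 147.43], [-19.82, 112.94], [-74.19, 73.91], [6.32, 146.72], [-59.91, 239.91], [6.04, 106.73], [-150.56, 150.56]. Speed limits (degrees/s): [127.2, 127.2, 172.46, 172.46, 180, 180, 180].

## Interface

Orientations are given as [roll, pitch, yaw] about the fixed x, y, z axes, in that order (R = Rz(yaw) Ry(pitch) Rx(roll)).
In Python, from plant import sensors, eyes, order, robot gives the robot as it stands.
- The arm moves only by the tool step_arm, never from a script. Its argument "motion" is a list of rows, each a list of 2 entries, a list of its own where there are three numbers: the shift along the tool's x, y, z in mm, then the turn about the tool's z in degrees. A call has 1 to 12 rows; each row is the pose to reach, as a shift and turn from the pose commanded when the call began, along the tool's axes at that moment; what a row does not reach only later rows make up. A row lasts 1/10 s, in which the tool goes at most 50 mm and 8.59 degrees, less where a joint would pass 70% of its speed; a pose out of reach is approached as far as the arm can. A call with a gripper value outside its range is refused whole. "jaw" is the closure, from -1 (fully open) to 1 (shut), so that 0 is half open, set as the call begins (left out, the last holds). The fingers move at their own pace and stop on an object; "grip_force" is the grip in N (left out, the last holds). Time passes only in rows, so rows that repeat a pose let the fingers close. It gives the time, the measured TCP pose, the force, the opening and the grip force at its end, in the units of the state.
- sensors.get_obs(): the state, without advancing time (a new reading comes with each control period).
- eyes.read_camera(name): name is "side" or "top" or "wrist"; returns the picture (384x512x3 uint8, blue, green, red); there is no depth.
- eyes.calibration(name): a dict with "mtx" (3x3 intrinsics, pixels), "world_from_camera" (4x4, takes a point from camera to world coordinates). Camera axes: x right, y down, z forward; pixel columns grow to the right and rows downward; lengths in m; the calibration is good to about 2 mm. A picture is of the moment at which its call begins: read the wrist's pose just before it. calibration takes no time and is no camera call; for the wrist camera it gives the pose at the moment of the call.
- order.close_job(): hands the job in; it is judged then, once.
The state is a dict: "clock": time; "joints": joint angles; "qd": joint speeds; "effort": joint torques, N m; "tool_pos": TCP position; "eef_rot": TCP orientation; "wrist_force": force on the tool from outside, world axes, zero at the start; "wrist_torque": the same for the moment, N m; "width": opening from 0.0 (shut) to 1.0 (fully open); "grip_force": force on a finger pad.
Only numpy, scipy, OpenCV 4.12 (cv2) and the standard library are available. Lean on these libraries where they do the work, as an engineer would, in place of code of your own. Each camera call takes 0.05 s, during which the arm holds its last target. There are 200 camera calls.

## Working session

There is one attempt and no reset: what is moved stays moved. The work goes in short steps, Python scripts to look and compute and a tool call to move; the robot and the scene stay as the last step left them, time stands still between calls to the robot, and variables do not carry over. Pictures are saved under pics/ and viewed, at most 10 in all, crops included, and the job is handed in when it is done.

Besides the shell and the picture viewer there is one more tool, called after "Request:" as name(argument=value, ...) on one line, values as JSON. step_arm: Moves the arm, as the interface text tells. Its arguments: {"type":"object","properties":{"motion":{"type":"array","items":{"type":"array"}},"jaw":{"type":"number"},"grip_force":{"type":"number"}},"required":["motion"]}

```bash
mkdir -p pics; ls
python3 - <<'E'
from plant import sensors, eyes, order, robot
import cv2, numpy as np
o=sensors.get_obs(); print({k:np.round(v,3) for k,v in o.items()})
for n in("side","top"):
    c=eyes.calibration(n); print(n,np.round(c["mtx"],1).tolist(),np.round(c["world_from_camera"],3).tolist())
    cv2.imwrite(f"pics/{n}0.png",eyes.read_camera(n))
E
```

```text
pics
{'clock': np.float64(0.0), 'joints': array([68.828, 34.386, -0.144, 91.682,  0.103, 54.024, -4.574]), 'qd': array([ 0.006, -0.032, -0.03 ,  0.011,  0.024,  0.083,  0.005]), 'effort': array([ 0.0000e+00, -7.7646e+01,  1.5650e+00, -2.5801e+01,  1.2000e-02,
        9.0000e-03,  0.0000e+00]), 'tool_pos': array([ 0.209, -0.694,  0.23 ]), 'eef_rot': array([-1.79909e+02,  9.00000e-03,  1.67780e+01]), 'wrist_force': array([-0.138, -0.414, -0.833]), 'wrist_torque': array([ 0.027, -0.005,  0.015]), 'grip_force': np.float64(0.0), 'width': np.float64(0.999)}
side [[383.9, 0.0, 254.1], [0.0, 383.9, 192.4], [0.0, 0.0, 1.0]] [[-0.705, -0.556, 0.44, 0.243], [-0.709, 0.54, -0.454, 0.305], [0.015, -0.632, -0.775, 0.758], [0.0, 0.0, 0.0, 1.0]]
top [[460.3, 0.0, 256.3], [0.0, 460.3, 192.0], [0.0, 0.0, 1.0]] [[0.029, -0.985, 0.173, 0.464], [-0.999, -0.032, -0.01, -0.11], [0.015, -0.172, -0.985, 1.145], [0.0, 0.0, 0.0, 1.0]]
```

View pics/top0.png

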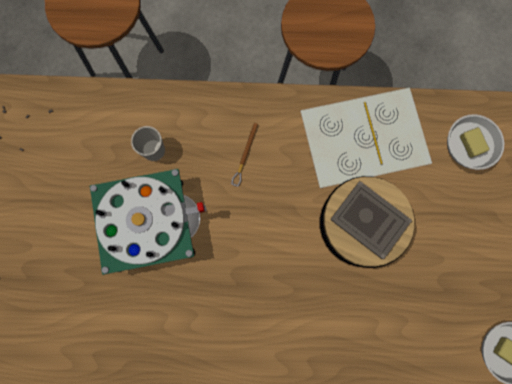

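View pics/side0.png

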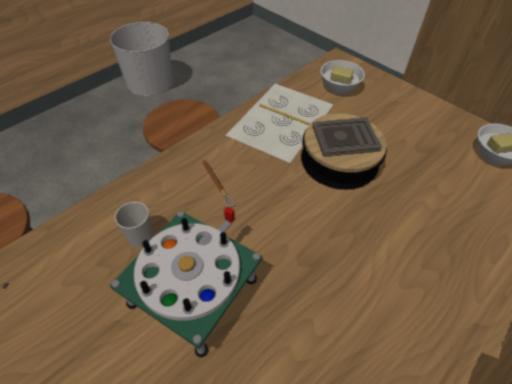

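The top view shows the wheel hub near (138,219), blue (133,250), green (111,231), amber (145,190) and the red grip (200,207). In the side view: blue (207,295), green (169,299), amber (169,243), grip (229,214). Next I turn these into positions using colour masks.

```bash
cat > h.py <<'E'
from plant import sensors, eyes, order, robot
import cv2, numpy as np
HSV={"blue":((112,150,60),(128,255,255)),"amber":((5,180,150),(14,255,255)),"green":((52,180,40),(72,255,200)),"red":((0,200,90),(4,255,255)),"white":((0,0,185),(180,40,255))}
def blob(im,name,roi):
    h=cv2.cvtColor(im,cv2.COLOR_BGR2HSV); m=cv2.inRange(h,*map(np.array,HSV[name]))
    k=np.zeros_like(m); x0,y0,x1,y1=roi; k[y0:y1,x0:x1]=255; m&=k
    n,l,s,c=cv2.connectedComponentsWithStats(m)
    if n<2: return None,0
    i=1+np.argmax(s[1:,4]); return c[i],s[i,4]
def ray(n,p,c=None):
    c=c or eyes.calibration(n); T=np.array(c["world_from_camera"]); d=T[:3,:3]@np.linalg.solve(c["mtx"],[p[0],p[1],1])
    return T[:3,3],d/np.linalg.norm(d)
def plane(n,p,z):
    o,d=ray(n,p); return o+d*(z-o[2])/d[2]
def two(p,q,a="top",b="side"):
    o1,d1=ray(a,p);o2,d2=ray(b,q); s=np.linalg.lstsq(np.c_[d1,-d2],o2-o1,rcond=None)[0]
    A,B=o1+s[0]*d1,o2+s[1]*d2; return (A+B)/2,np.linalg.norm(A-B)
def pix(n,P):
    c=eyes.calibration(n); T=np.linalg.inv(c["world_from_camera"]); v=np.array(c["mtx"])@(T[:3,:3]@P+T[:3,3]); return v[:2]/v[2]
ROI={"top":(85,165,210,275),"side":(110,200,265,350)}
E
python3 - <<'E'
from h import *
np.set_printoptions(precision=4,suppress=True)
im={n:eyes.read_camera(n) for n in("top","side")}
for k in("red","blue","green","amber"):
    a,sa=blob(im["top"],k,ROI["top"]);b,sb=blob(im["side"],k,ROI["side"])
    print(k,a,sa,b,sb,*two(a,b), plane("top",a,.11 if k=="red" else .0975), plane("side",b,.11 if k=="red" else .0975))
# wheel outline: ellipse of white contour
for n in im:
    h=cv2.cvtColor(im[n],cv2.COLOR_BGR2HSV);m=cv2.inRange(h,(0,0,170),(180,30,255))
    x0,y0,x1,y1=ROI[n];r=np.zeros_like(m);r[y0:y1,x0:x1]=m[y0:y1,x0:x1]
    r=cv2.morphologyEx(r,cv2.MORPH_OPEN,np.ones((3,3)))
    cs=max(cv2.findContours(r,0,1)[0],key=cv2.contourArea); hull=cv2.convexHull(cs)
    e=cv2.fitEllipse(hull); print(n,e,plane(n,e[0],.108))
    cv2.imwrite(f"pics/m_{n}.png",r)
big=np.hstack([cv2.resize(im["top"][160:280,80:215],None,fx=3,fy=3,interpolation=2),cv2.resize(im["side"][200:350,105:240],(0,0),fx=2.4,fy=2.4,interpolation=2)[:360]])
cv2.imwrite("pics/crop1.png",big);print(big.shape)
E
```

```text
red [200.0698 206.186 ] 43 [228.5233 213.5814] 86 [0.6076 0.0056 0.1118] 0.002410869172964863 [0.6088 0.0065 0.11  ] [0.6075 0.0041 0.11  ]
blue [133.6931 249.396 ] 101 [206.8088 294.6838] 136 [0.5069 0.1509 0.1006] 0.0015404913436166698 [0.5077 0.1521 0.0975] [0.5075 0.1497 0.0975]
green [110.7647 230.3059] 85 [169.     299.1273] 110 [0.5478 0.2051 0.1016] 0.0023000718086106007 [0.5491 0.2071 0.0975] [0.5487 0.2038 0.0975]
amber [145.0769 191.1077] 65 [168.8    244.5556] 45 [0.641  0.1354 0.0985] 0.0010701206867877642 [0.6416 0.1361 0.0975] [0.6412 0.1349 0.0975]
top ((138.6474609375, 220.06715393066406), (83.38480377197266, 87.0062026977539), 52.885215759277344) [0.5732 0.1433 0.108 ]Traceback (most recent call last):
  File "<stdin>", line 12, in <module>
ValueError: max() iterable argument is empty
```

Request:
step_arm(motion=[[[34,-36,-2],0],[[68,-72,-5],0],[[102,-108,-10],0],[[136,-144,-15],0],[[170,-180,-20],0],[[204,-216,-20],0],[[238,-252,-20],0],[[272,-288,-20],0],[[306,-324,-20],0],[[340,-360,-20],0],[[374,-396,-20],0],[[408,-432,-20],0]], jaw=0, grip_force=20)

```text
clock: 1.4
tool_pos: [0.4758, -0.1609, 0.2515]
eef_rot: [180.0, -0.0, 16.8]
wrist_force: [0.9, -0.4, -0.0]
width: 0.502
grip_force: 0.0
```

Run:
```python
from h import *
o=sensors.get_obs();print(o["clock"],o["tool_pos"],o["eef_rot"],o["joints"],o["width"])
c=cv2.imread("pics/top0.png");s=cv2.imread("pics/side0.png")
big=np.hstack([cv2.resize(c[160:280,80:215],None,fx=2.9,fy=2.9,interpolation=2)[:348],cv2.resize(s[200:350,105:265],(0,0),fx=2.32,fy=2.32,interpolation=2)[:348]])
cv2.imwrite("pics/crop1.png",big);print(big.shape)
```

```text
1.4 [ 0.47575554 -0.16092017  0.25146163] [ 1.79982013e+02 -1.72578909e-02  1.67673351e+01] [ 16.92742176  17.76486866  -6.09034229 118.84041685   2.70696526
  43.49698746 -64.07079584] 0.5017566564752587
(348, 763, 3)
```

View pics/crop1.png

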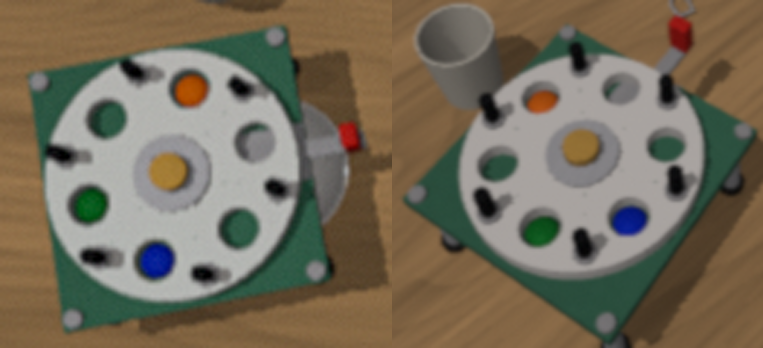

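The crop shows the six pegs clearly. The peg to use sits between amber and the upper-left empty pocket, at crop (133,70), and the pocket in line with the gate is offset from the grip. Next I move above that peg and look from near.

Request:
step_arm(motion=[[[31,-33,0],0],[[62,-65,0],-2],[[94,-98,0],-4],[[125,-130,0],-6],[[156,-163,0],-6],[[187,-195,0],-6],[[219,-228,0],-6],[[250,-260,0],-6],[[250,-260,0],-6],[[250,-260,0],-6],[[250,-260,0],-6]])

```text
clock: 2.5
tool_pos: [0.6391, 0.1569, 0.251]
eef_rot: [180.0, 0.1, 22.7]
wrist_force: [-0.9, -0.5, -0.3]
width: 0.502
grip_force: 0.0
```

Run:
```python
from h import *
o=sensors.get_obs();print(o["clock"],o["tool_pos"],o["eef_rot"],o["joints"])
im=eyes.read_camera("wrist");c=eyes.calibration("wrist");print(c);cv2.imwrite("pics/w1.png",im)
for P in([.573,.143,.108],[.6505,.1755,.141],[.573,.143,.124]): print(pix("wrist",np.array(P)))
```

```text
2.5 [0.63908778 0.15694134 0.25097962] [1.79959391e+02 6.50978704e-02 2.27162269e+01] [-12.47878476  28.83099686  -9.4598296   99.36254644   5.79977982
  52.34286396 -91.62323687]
{'mtx': array([[283.80023472,   0.        , 253.91287373],
       [  0.        , 283.80023472, 189.55841342],
       [  0.        ,   0.        ,   1.        ]]), 'world_from_camera': array([[ 0.38620672, -0.8780396 , -0.28264965,  0.71077582],
       [-0.92241149, -0.3672338 , -0.11956744,  0.18702917],
       [ 0.00118644,  0.30689704, -0.95174198,  0.39392857],
       [ 0.        ,  0.        ,  0.        ,  1.        ]])}
[242.30724318 233.86931777]
[239.73658762 167.14624407]
[241.73820805 240.73832318]
```

View pics/w1.png

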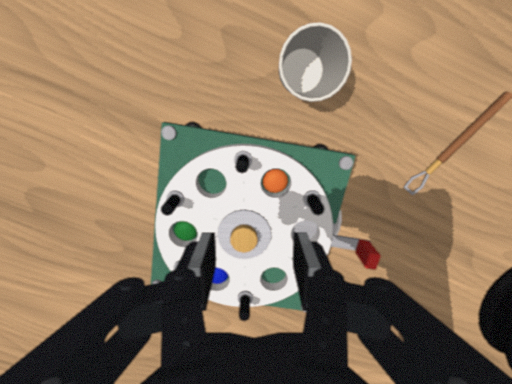

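The wrist picture shows the chosen peg at (243,163), hub top at (244,239), amber (275,181), green (185,232), grip (367,255), and the other pegs at (172,203) and (315,203).

```bash
cat >> h.py <<'E'
def peg(im,roi):
    x0,y0,x1,y1=roi; g=im[y0:y1,x0:x1].max(2); m=(g<60).astype(np.uint8)
    n,l,s,c=cv2.connectedComponentsWithStats(m); i=1+np.argmax(s[1:,4]); return c[i]+[x0,y0],s[i]
E
python3 - <<'E'
from h import *
np.set_printoptions(precision=4,suppress=True)
im=cv2.imread("pics/w1.png"); t=cv2.imread("pics/top0.png"); sd=cv2.imread("pics/side0.png")
W={}
for nm,roi in {"p0":(230,148,256,176),"p+":(158,188,186,218),"p-":(303,188,330,216),"p3":(236,290,256,322)}.items():
    c,s=peg(im,roi); W[nm]=plane("wrist",c,.1245); print(nm,c,s,W[nm])
h=cv2.cvtColor(im,cv2.COLOR_BGR2HSV)
m=cv2.inRange(h[222:256,228:262],(12,90,120),(28,255,255)); M=cv2.moments(m,True); c=np.array([M["m10"],M["m01"]])/M["m00"]+[228,222]
hub=plane("wrist",c,.124); print("hub",c,hub,M["m00"])
for nm,z in(("amber",.0985),("green",.0985),("red",.11)):
    r=(255,160,300,200) if nm=="amber" else (165,215,205,248) if nm=="green" else (350,235,385,275)
    c,s=blob(im,nm,r); P=plane("wrist",c,z); print(nm,c,s,P)
    W[nm]=P
# same in top & side
for n,I in(("top",t),("side",sd)):
    for nm in("p0","p+","p-"):
        q=pix(n,W[nm]); r=[int(q[0]-8),int(q[1]-8),int(q[0]+9),int(q[1]+9)]
        c,s=peg(I,r); print(n,nm,q,c,s[4],plane(n,c,.1245))
        if n=="top": tp=locals().setdefault("TP",{}); tp[nm]=c
        else: print("  two",*two(TP[nm],c))
for C in(hub,np.array([.573,.143,0])):
    print("C",C[:2]);
    for k,P in W.items():
        d=(P-C)[:2]; print(k,np.hypot(*d),np.degrees(np.arctan2(d[1],d[0])))
E
```

```text
p0 [242.2778 163.2963] [  7   7  12  17 162] [0.6511 0.1739 0.1245]
p+ [170.5805 204.1317] [  4   7  18  19 205] [0.5838 0.2251 0.1245]
p- [314.8632 203.967 ] [  4   7  17  19 212] [0.6405 0.0902 0.1245]
p3 [244.3317 307.3366] [  4   5  10  25 202] [0.4951 0.1083 0.1245]
hub [243.2699 238.6876] [0.5759 0.1424 0.124 ] 541.0
amber [274.7537 180.4244] 410 [0.6413 0.1331 0.0985]
green [179.5 223. ] 2 [0.5536 0.2125 0.0985]
red [371.2821 257.    ] 39 [ 0.6036 -0.0031  0.11  ]
top p0 [125.8335 184.3529] [125.3824 183.7059] 34 [0.6525 0.175  0.1245]
top p+ [100.3519 213.3203] [ 99.8  212.55] 40 [0.5855 0.2265 0.1245]
top p- [162.804  190.1737] [162.4375 189.625 ] 32 [0.6417 0.0911 0.1245]
side p0 [146.7949 246.2371] [146.5132 246.0132] 76 [0.6518 0.174  0.1245]
  two [0.652  0.1744 0.1251] 0.0011307381785972354
side p+ [144.7169 287.3155] [144.9744 287.2821] 78 [0.5836 0.2248 0.1245]
  two [0.5846 0.2255 0.1246] 0.002486539086065998
side p- [185.0754 224.1297] [184.6027 223.4795] 73 [0.6423 0.0899 0.1245]
  two [0.6412 0.0906 0.1264] 0.0002657645701463547
C [0.5759 0.1424]
p0 0.08152083217155116 22.722485689162053
p+ 0.0831065025061697 84.49857714978035
p- 0.08303832358704046 -38.94776220794479
p3 0.08770986910504631 -157.13072931443546
amber 0.06611517880320968 -8.084783561931722
green 0.07356895711369944 107.6473404254604
red 0.14817521953917598 -79.21931674004438
C [0.573 0.143]
p0 0.08395722669078251 21.594322711698357
p+ 0.08284580054621464 82.48276341473303
p- 0.08565239746723971 -38.04745428536652
p3 0.08531012887261413 -156.01629851385053
amber 0.06904064231838322 -8.234416392270392
green 0.07218180208228764 105.61735430708737
red 0.14931629362039434 -78.17945863796251
```

Request:
step_arm(motion=[[[18,-11,0],0],[[18,-11,30],0],[[18,-11,70],0],[[18,-11,100],0],[[18,-11,120],0],[[18,-11,135],0],[[18,-11,135],0],[[18,-11,135],0]])

```text
clock: 3.35
tool_pos: [0.6523, 0.1749, 0.117]
eef_rot: [180.0, -0.0, 22.7]
wrist_force: [-0.1, -0.4, 0.4]
width: 0.497
grip_force: 0.0
```

Request:
step_arm(motion=[[[0,0,0],0],[[0,0,0],0],[[0,0,0],0],[[0,0,0],0],[[0,0,0],0],[[0,0,0],0]], jaw=1, grip_force=20)

```text
clock: 3.95
tool_pos: [0.6525, 0.1755, 0.1175]
eef_rot: [180.0, -0.1, 22.8]
wrist_force: [-0.8, -0.3, 7.2]
width: 0.142
grip_force: 20.6
```

Run:
```python
from h import *
o=sensors.get_obs();print(o["clock"],o["tool_pos"],o["eef_rot"],o["wrist_force"])
# deck direction from bolts (z~.094)
b=[plane("top",np.array(p)/2.9+[80,160],.094)[:2] for p in((38,82),(275,37),(72,320),(316,270))]
print("centre",np.mean(b,0))
for d in(b[1]-b[0],b[3]-b[2]): print(np.hypot(*d),np.degrees(np.arctan2(d[1],d[0])))
for d in(b[0]-b[2],b[1]-b[3]): print(np.hypot(*d),np.degrees(np.arctan2(d[1],d[0]))-90)
# arc table in current tool axes
y0=np.radians(22.7);R=84
for a in (8,16,24,32,40,48,56,64,72,80,88,96,104,112):
    r=np.radians(a); print(a,round(R*(np.cos(r)-1)),round(-R*np.sin(r)),end=" | ")
```

```text
3.95 [0.65247721 0.17553677 0.11753081] [ 1.79979776e+02 -1.01760310e-01  2.27731965e+01] [-0.80180564 -0.34601259  7.2124939 ]
centre [0.57385569 0.14241472]
0.19081499415022082 -77.05159024106281
0.19108564231385308 -76.7066676370442
0.19058345507239668 -76.96352327308777
0.18943372271143458 -76.88217607703868
8 -1 -12 | 16 -3 -23 | 24 -7 -34 | 32 -13 -45 | 40 -20 -54 | 48 -28 -62 | 56 -37 -70 | 64 -47 -75 | 72 -58 -80 | 80 -69 -83 | 88 -81 -84 | 96 -93 -84 | 104 -104 -82 | 112 -115 -78 |
```

Request:
step_arm(motion=[[[0,-7,0],-5],[[-1,-15,0],-10],[[-3,-22,0],-15],[[-5,-29,0],-20],[[-8,-35.5,0],-25],[[-11,-42,0],-30],[[-15,-48,0],-35],[[-20,-54,0],-40],[[-24.5,-59.5,0],-45],[[-30,-64.5,0],-50],[[-36,-69,0],-55],[[-42,-72.5,0],-60]])

```text
clock: 5.15
tool_pos: [0.5857, 0.226, 0.1175]
eef_rot: [179.9, -0.0, 82.9]
wrist_force: [0.6, -1.1, 6.8]
width: 0.144
grip_force: 20.6
```

Request:
step_arm(motion=[[[0,-7,0],-5],[[-1,-15,0],-10],[[-3,-22,0],-15],[[-5,-29,0],-20],[[-8,-35.5,0],-25],[[-11,-42,0],-30],[[-15,-48,0],-35],[[-20,-54,0],-40],[[-24.5,-59.5,0],-45],[[-30.5,-65,0],-50.5],[[-30.5,-65,0],-50.5],[[-30.5,-65,0],-50.5]])

```text
clock: 6.35
tool_pos: [0.5171, 0.204, 0.1174]
eef_rot: [179.9, 0.1, 133.3]
wrist_force: [-1.6, -1.0, 10.2]
width: 0.144
grip_force: 20.9
```

Run:
```python
from h import *
np.set_printoptions(precision=4,suppress=True)
o=sensors.get_obs();p=o["tool_pos"];print(o["clock"],p,o["eef_rot"],o["wrist_force"])
print(np.degrees(np.arctan2(p[1]-.1421,p[0]-.574)), np.hypot(p[1]-.1421,p[0]-.574))
```

```text
6.35 [0.5171 0.204  0.1174] [179.9274   0.0586 133.2643] [-1.561  -1.0172 10.2314]
132.60012374765236 0.08409584946052706
```

Request:
step_arm(motion=[[[0,0,0],0],[[0,0,0],0],[[0,0,0],0],[[0,0,0],0],[[0,0,-10],0],[[0,0,-30],0],[[0,0,-60],0],[[0,0,-90],0],[[0,0,-120],0]], jaw=0)

```text
clock: 7.25
tool_pos: [0.5164, 0.2041, 0.238]
eef_rot: [-180.0, -0.0, 133.3]
wrist_force: [0.9, 0.2, -0.1]
width: 0.499
grip_force: 0.0
```

Request:
step_arm(motion=[[[-30,-10,0],4],[[-65,-23,0],10],[[-100,-35,0],15],[[-135,-47,0],20],[[-170,-60,0],25],[[-206,-72,0],30],[[-206,-72,0],30],[[-206,-72,0],30]])

```text
clock: 8.05
tool_pos: [0.6055, 0.004, 0.2366]
eef_rot: [-180.0, -0.0, 103.2]
wrist_force: [0.3, 0.2, 0.3]
width: 0.505
grip_force: 0.0
```

Run:
```python
from h import *
o=sensors.get_obs();print(o["clock"],o["tool_pos"],o["eef_rot"])
im=eyes.read_camera("wrist");T=eyes.read_camera("top");S=eyes.read_camera("side")
cv2.imwrite("pics/w2.png",im);cv2.imwrite("pics/t2.png",T);cv2.imwrite("pics/s2.png",S)
cv2.imwrite("pics/w2b.png",cv2.resize(im[60:384,90:430],None,fx=1.75,fy=1.75,interpolation=2))
for P in([.574,.1422,.108],[.606,.0048,.11]): print(pix("wrist",np.array(P)))
```

```text
8.05 [0.60547612 0.0040412  0.23655178] [-1.79994162e+02 -2.66230002e-02  1.03214219e+02]
[256.47864829  22.59197053]
[255.20732175 183.30724127]
```

View pics/w2b.png

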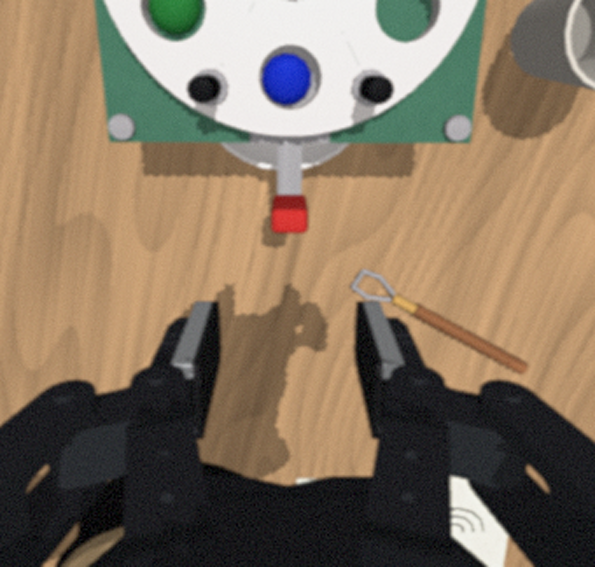

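The near view shows blue at crop (286,78), its neighbouring pegs at (205,88) and (376,88), and the strip and grip at x about 290. It looks aligned, so I check it numerically.

Run:
```python
from h import *
np.set_printoptions(precision=4,suppress=True)
im=cv2.imread("pics/w2.png")
f=lambda x,y:(x/1.75+90,y/1.75+60)
P=[]
for x,y in((205,88),(376,88)):
    u,v=f(x,y); c,s=peg(im,(int(u-13),int(v-13),int(u+13),int(v+13))); P.append(plane("wrist",c,.1245)[:2]); print(c,s,P[-1])
d=P[1]-P[0]; print("chord",np.hypot(*d),"pocket dir",np.degrees(np.arctan2(d[1],d[0]))-90, "mid",np.mean(P,0))
b=[plane("wrist",f(*q),.094)[:2] for q in((121,126),(458,127))]; e=b[1]-b[0]; print("deck dir",np.hypot(*e),np.degrees(np.arctan2(e[1],e[0]))-90,np.mean(b,0))
c,s=blob(im,"red",(235,165,280,205)); g,_=blob(cv2.imread("pics/s2.png"),"red",(200,190,260,235)); print("red",c,s,plane("wrist",c,.12),"wrist+side",two(c,g,"wrist","side"))
c,s=blob(im,"blue",(220,80,285,130)); B=plane("wrist",c,.0985); print("blue",c,B,np.degrees(np.arctan2(B[1]-.1422,B[0]-.574)))
m=np.mean(P,0); print("pocket dir from centre",np.degrees(np.arctan2(m[1]-.1422,m[0]-.574)))
```

```text
[206.3179 110.3641] [  4   7  17  14 195] [0.5483 0.0632]
[304.3614 110.6188] [  5   7  18  15 202] [0.6309 0.0828]
chord 0.0849367564267502 pocket dir -76.6748726396752 mid [0.5896 0.073 ]
deck dir 0.1911177204169796 -76.7031077265901 [0.5951 0.0516]
red [251.     175.4211] 19 [0.5996 0.0143 0.12  ] wrist+side (array([0.5985, 0.0139, 0.1261]), np.float64(0.004134283316320078))
blue [253.2654 104.581 ] [0.5868 0.0768 0.0985] -78.91433871098113
pocket dir from centre -77.28461084373225
```

Pocket and deck directions agree within 0.6°. I go down on the gate grip now.

Request:
step_arm(motion=[[[0,0,40],0],[[0,0,80],0],[[0,0,110],0],[[0,0,128],0],[[0,0,137],0],[[0,0,137],0],[[0,0,137],0]])

```text
clock: 8.9
tool_pos: [0.6059, 0.0054, 0.1002]
eef_rot: [179.9, -0.0, 103.3]
wrist_force: [-0.0, 0.4, 0.4]
width: 0.499
grip_force: 0.0
```

Request:
step_arm(motion=[[[0,0,0],0],[[0,0,0],0],[[0,0,0],0],[[0,0,0],0],[[0,0,0],0],[[0,0,0],0]], jaw=1, grip_force=30)

```text
clock: 9.5
tool_pos: [0.6065, 0.0048, 0.1005]
eef_rot: [179.9, 0.0, 103.3]
wrist_force: [0.8, 0.8, 7.1]
width: 0.227
grip_force: 32.0
```

Request:
step_arm(motion=[[[-5,0,0],0],[[-10,0,0],0],[[-16,0,0],0],[[-22,0,0],0],[[-28,0,0],0],[[-34,0,0],0],[[-40,0,0],0],[[-45,0,0],0],[[-49,0,0],0],[[-49,0,0],0],[[-49,0,0],0],[[-49,0,0],0]])

```text
clock: 10.7
tool_pos: [0.6177, -0.0434, 0.1005]
eef_rot: [179.9, 0.1, 103.2]
wrist_force: [1.4, 0.1, 7.6]
width: 0.231
grip_force: 32.1
```

Run:
```python
from h import *
o=sensors.get_obs();print(o["clock"],o["tool_pos"],o["wrist_force"])
a=[eyes.read_camera(n) for n in("wrist","top","side")]
cv2.imwrite("pics/c3.png",np.hstack([cv2.resize(a[0],(400,300)),cv2.resize(a[1][150:285,60:240],(400,300))]))
for n,I in zip(("wrist","top","side"),a): print(n,blob(I,"blue",(0,0,512,384)))
```

```text
10.7 [ 0.61771277 -0.04343715  0.10052627] [1.40283028 0.07469356 7.62694309]
wrist (None, 0)
top (None, 0)
side (None, 0)
```

View pics/c3.png

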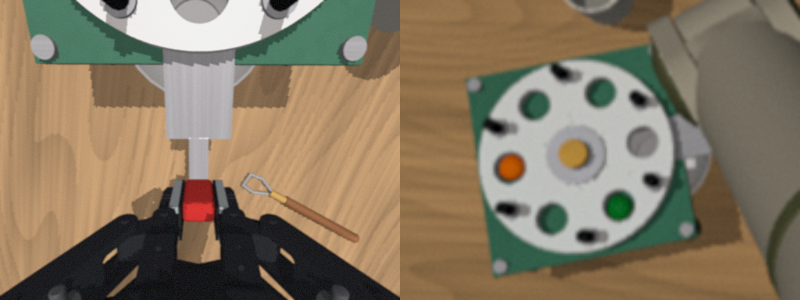

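Blue has left the wheel: its pocket is empty over the open hole, and amber and green are still in theirs. Now I push the gate home.

Request:
step_arm(motion=[[[5,0,0],0],[[10,0,0],0],[[16,0,0],0],[[22,0,0],0],[[28,0,0],0],[[34,0,0],0],[[40,0,0],0],[[45,0,0],0],[[48.5,0,0],0],[[50.5,0,0],0],[[50.5,0,0],0],[[50.5,0,0],0]])

```text
clock: 12.05
tool_pos: [0.6065, 0.0048, 0.1005]
eef_rot: [179.9, 0.1, 103.2]
wrist_force: [2.2, -3.8, 7.4]
width: 0.228
grip_force: 32.0
```

Request:
step_arm(motion=[[[1,0,0],0],[[2,0,0],0],[[2,0,0],0],[[2,0,0],0]])

```text
clock: 12.45
tool_pos: [0.6065, 0.0049, 0.1006]
eef_rot: [179.9, 0.2, 103.1]
wrist_force: [3.8, -9.1, 7.0]
width: 0.231
grip_force: 32.1
```

Request:
step_arm(motion=[[[-3,0,0],0],[[-3,0,0],0],[[-3,0,0],0]], grip_force=20)

```text
clock: 12.75
tool_pos: [0.6066, 0.0045, 0.1005]
eef_rot: [179.9, 0.1, 103.2]
wrist_force: [1.3, -1.5, 7.4]
width: 0.227
grip_force: 32.1
```

Request:
step_arm(motion=[[[0,0,0],0],[[0,0,0],0],[[0,0,0],0],[[0,0,0],0],[[0,0,0],0],[[0,0,-20],0],[[0,0,-50],0],[[0,0,-90],0],[[0,0,-130],0],[[-40,0,-150],0],[[-80,0,-150],0],[[-80,0,-150],0]], jaw=0)

```text
clock: 13.95
tool_pos: [0.6246, -0.0797, 0.2494]
eef_rot: [-180.0, 0.2, 102.8]
wrist_force: [-0.7, -0.5, -0.6]
width: 0.5
grip_force: 0.0
```

Run:
```python
from h import *
o=sensors.get_obs();print(o["clock"],o["tool_pos"],o["wrist_force"])
a=[eyes.read_camera(n) for n in("wrist","side")]
cv2.imwrite("pics/c4.png",np.hstack([cv2.resize(a[0][0:230,80:420],(440,300)),cv2.resize(a[1][190:350,90:280],(356,300))]))
for n,I in zip(("wrist","side"),a): print(n,blob(I,"blue",(0,0,512,384)))
g=blob(a[1],"red",(200,190,260,235)); print(g, blob(cv2.imread("pics/side0.png"),"red",(200,190,260,235)))
```

```text
13.95 [ 0.62461315 -0.07974145  0.24935741] [-0.71706357 -0.51389762 -0.61122903]
wrist (array([265.32258065,  54.48387097]), np.int32(31))
side (None, 0)
(array([228.8, 213.5]), np.int32(90)) (array([228.47058824, 213.6       ]), np.int32(85))
```

View pics/c4.png

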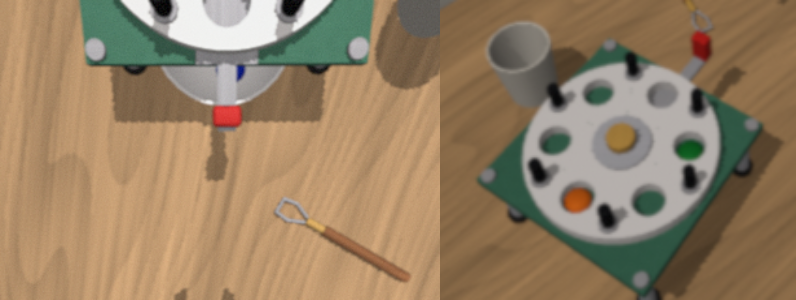

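The blue nugget is visible in the bowl at crop (235,72). The grip is back at its starting pixel within 0.4 px, and amber and green are still in the wheel. The arm is clear, so I hand in.

```bash
python3 -c "
from plant import order
print(order.close_job())"
```

```text
the job is handed in; nothing more can be done
None
```

The blue nugget is in the bowl under the spout, the gate is pushed fully home, amber and green are still in the wheel, and the job is handed in at about 14 s on the robot's clock; no verdict was shown.

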